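# Fetch the control vial from behind the reagent bottles

## Task

Stand the round bottle, the square bottle and the wide jar from the white rack upright in the steel side tray, and only then take the small vial out of the back of the rack and stand it upright in the round holder on top of the mixer. With the vial in the mixer, put the two bottles and the jar back, each upright on the very spot in the rack where it stood at the start. Never tip any of them over and leave the glass beaker where it stands.

Things in the scene. Friction and masses are not known exactly. Their poses are not given: they have to be found in the camera images.
- rack: White plastic rack, fixed: open tray 180 x 180 mm, 14 mm high, 5 mm walls, a cross of dividers as high as the walls making 2 x 2 cells, each 82 mm wide inside, floor 5 mm above the bench. Origin: centre of its underside; z up; x away from the robot, within 20 degrees. Cell centres at x = +-44, y = +-44 mm. One thing stands in each cell, the vial in one of the two back cells (x = +44).
- side_tray: Empty steel side tray, fixed: open, 270 mm along its x, 110 mm along its y, 15 mm high, 5 mm walls, floor 5 mm above the bench. Origin: centre of its underside, z up. It stands left or right of the rack. The three fit in a row along its x, at x = -80, 0 and +80 mm, y = 0.
- mixer: Small bench mixer, fixed, on the other side of the rack: white housing 130 x 120 mm and 48 mm high, black panel on its -x face, and centred on its top a grey round holder 68 mm across. Origin: centre of its underside on the bench, z up.
- cup_seat (a point): Centre of the floor of the mixer's round holder, 65 mm above the bench. The holder is a round cup of 60 mm inside diameter with a lip 6 mm above this floor.
- round_bottle: Tall round white bottle with paper label, 140 mm high: body 50 mm diameter up to 98 mm, sloping to a 28 mm neck at 113 mm, round screw cap 34 mm diameter from 116 to 140 mm height. About 0.25 kg. Origin: centre of its underside, z up. The cap is the place to grip from above.
- square_bottle: Square white bottle with paper label, 132 mm high: body 48 x 48 mm up to 94 mm, sloping to a 28 mm neck at 106 mm, round screw cap 34 mm diameter from 108 to 132 mm height. About 0.25 kg. Origin: centre of its underside, z up. The cap is the place to grip from above. Which way it faces does not matter.
- wide_jar: Wide round white jar, 110 mm high: body 54 mm diameter up to 84 mm, round screw lid 58 mm diameter from 84 to 110 mm height. About 0.3 kg. Origin: centre of its underside, z up. The lid is the place to grip from above.
- vial: Small squat glass vial with paper label and dark rubber stopper, a plain cylinder 36 mm diameter and 50 mm high, 0.06 kg. Origin: centre of its underside, z up.
- beaker: Empty loose glass beaker, 58 mm across the rim and 70 mm high, standing on the bench beyond the mixer, about 145 mm from the mixer's centre. Not to be disturbed. Origin: centre of its underside, z up.
Mind the look-alikes: they are no part of the job. Leave any pink or red look-alike of the wide_jar alone.

How it is judged:
By the outcome, as a careful person would: the job done as asked, in the order asked, and still so for the second after the job is handed in, with the robot touching nothing.
It also fails if it takes over 144 s, if anything falls off the work surface, if the arm or the gripper's body presses on something with over 40 N, if the wrist force passes 120 N, or if a joint passes its speed limit or range.

## Robot

A 6-joint arm with a two-finger parallel gripper is mounted at the origin on the work surface. World frame = base frame: x ahead of the robot, y to its left, z up, the work surface at z = 0. Lengths are in m, angles in rad, forces in N, time in s.
With the tool pointing down it reaches from about 0.4 to 0.825 m from the base axis. Payload 7 kg.
Tool frame: the origin (TCP) lies on the centre line of the jaws, within the pads' length; the fingertips stand 19 mm ahead of it and the grasp point (between the pads) is the TCP; z points along the fingers, y is the line along which they close (so a half turn about z gives the same grasp; the last joint's range is limited). The gripper opens to 88 mm and grips with 3 to 60 N. Pads are 19 mm wide; open, the fingers measure 130 mm over their backs; the gripper's body (78 mm by 193 mm) begins 47 mm behind the grasp point.
Start: joints at [-0.913, 0.359, 0.012, 0, -1.224, -0.288], TCP at [0.244, -0.629, 0.246] pointing down, gripper open.
Joint ranges: [-3.07, 3.07], [-1.43, 2.12], [-1.02, 1.25], [-3.03, 1.67], [-3.05, -0], [-3.03, 3.03]. Speed limits (rad/s): [2.39, 2.39, 3.01, 3.14, 3.14, 3.14].

## Interface

Orientations are given as [roll, pitch, yaw] about the fixed x, y, z axes, in that order (R = Rz(yaw) Ry(pitch) Rx(roll)).
In Python, from station import arm, imaging, models gives the robot as it stands.
- The arm moves only by the tool play_rows, never from a script. Its arguments are lists of equal length, an entry for each row: "travel": the shift along the tool's x, y, z in units of 25 mm (1.0 is 25 mm), a list of three; "twist": the turn about the tool's z in units of 0.15 rad (1.0 is 0.15 rad). A call has 1 to 8 rows; each row shifts and turns the commanded pose from where the row before left it, along the tool's axes as they then stand; what a row does not reach is not made up. A row lasts 1/8 s, in which the tool goes at most 62.5 mm and 10.7 degrees, less where a joint would pass 70% of its speed; a pose out of reach is approached as far as the arm can. A call with a number of a shift or a turn outside -1 to 1 is refused whole. A call with a gripper value outside its range is refused whole. "fingers" is the opening, from 0 (shut) to 1 (fully open), set as the call begins (left out, the last holds). The fingers move at their own pace and stop on an object; "newtons" is the grip in N (left out, the last holds). Time passes only in rows, so rows that do not move let the fingers close. It gives the time, the measured TCP pose, the force, the opening and the grip force at its end, in the units of the state.
- arm.get_state(): the state, without advancing time (a new reading comes with each control period).
- imaging.grab_frame(name): name is "scene" or "top" or "wrist"; returns a dict with "pixels" (480x640x3 uint8, red, green, blue), "fx", "fy", "cx", "cy" (pixels), "distortion" ([k1, k2, p1, p2, k3] as OpenCV has them; the pictures are not rectified), "R" (3x3) and "t" (3): a world point X has camera coordinates R X + t; the wrist camera has in their place "T_tool_cam" (4x4, takes a point from camera to tool coordinates, whose origin is the TCP and whose axes are the flange's). Camera axes: x right, y down, z forward; pixel columns grow to the right and rows downward; lengths in m; the calibration is good to about 2 mm. A picture is of the moment at which its call begins: read the wrist's pose just before it. There is no depth.
- arm.job_done(): hands the job in; it is judged then, once.
Trained networks look in the newest picture that a camera, given by its name, has taken for a name from the list of things; names that differ only in an ending like _2 or _b are one class to them, and where a whole thing is asked for, a point or a joint stands for the part that bears it (a point fixed in the world has none). Each returns a list of dicts, best first, with "confidence" (0 to 1); they miss things now and then, are a little off and sometimes report something else, mostly with a low value. They report only what shows in the picture. A call takes as long as a camera call. They do not tell look-alikes from the thing itself.
- models.boxes_of(name, camera): "extent" ([centre column, centre row, width, height] in pixels, round what is visible of it).
- models.silhouettes(name, camera): "pixels" (480x640 bool, what is visible of it) and "extent" ([centre column, centre row, width, height] in pixels, round what is visible of it).
The state is a dict: "t": time; "q": joint angles; "qd": joint speeds; "joint_efforts": joint torques, N m; "eef_pos": TCP position; "ee_rot": TCP orientation; "force": force on the tool from outside, world axes, zero at the start; "moment": the same for the moment, N m; "width": finger opening in m; "gripper_force": force on a finger pad.
Only numpy, scipy, OpenCV 4.12 (cv2) and the standard library are available. Lean on these libraries where they do the work, as an engineer would, in place of code of your own. Each camera call takes 0.05 s, during which the arm holds its last target. There are 200 camera calls.

## Working session

There is one attempt and no reset: what is moved stays moved. The work goes in short steps, Python scripts to look and compute and a tool call to move; the robot and the scene stay as the last step left them, time stands still between calls to the robot, and variables do not carry over. Pictures are saved under pics/ and viewed, at most 14 in all, crops included, and the job is handed in when it is done.

Besides the shell and the picture viewer there is one more tool, called after ">>>" as a command line: name --pt "numbers of a row" for each row, then --argument value for the rest. play_rows: Moves the arm, as the interface text tells. Shifts and turns lie within -1 to 1; 1 stands for 25 mm of shift or 0.15 rad of turn. Its arguments: {"type":"object","properties":{"travel":{"type":"array","items":{"type":"array","items":{"type":"number"}}},"twist":{"type":"array","items":{"type":"number"}},"fingers":{"type":"number"},"newtons":{"type":"number"}},"required":["travel","twist"]}

```bash
ls; mkdir -p pics; python3 - <<'E'
from station import arm, imaging, models
import cv2, numpy as np
s=arm.get_state()
for k in('t','q','eef_pos','ee_rot','force','width'):print(k,s[k])
for c in('scene','top'):
    f=imaging.grab_frame(c)
    cv2.imwrite(f'pics/{c}0.png',f['pixels'][:,:,::-1])
    print(c,f['fx'],f['fy'],f['cx'],f['cy'],f['distortion'],np.array(f['R']).round(3).tolist(),f['t'])
    for n in('rack','side_tray','mixer','round_bottle','square_bottle','wide_jar','vial','beaker'):
        print(n,[(round(d['confidence'],2),np.round(d['extent']).tolist()) for d in models.boxes_of(n,c)][:4])
E
```

```text
pics
t 0.0
q [-9.12907917e-01  3.59402326e-01  1.10648441e-02 -3.47905344e-04
 -1.22410166e+00 -2.88089475e-01]
eef_pos [ 0.24376943 -0.62895625  0.24461569]
ee_rot [ 3.13992461e+00 -1.53230494e-04 -2.77191207e+00]
force [ 1.36290641 -0.79871016 -0.59216746]
width 0.08751387778302332
scene 435.81638272303235 435.81638272303235 316.8515692617222 243.53787114268286 [-0.10047625  0.          0.          0.          0.        ] [[0.643, 0.766, 0.008], [0.531, -0.438, -0.725], [-0.552, 0.47, -0.689]] [-0.3628583  -0.26090488  1.19157619]
rack [(0.83, [338.0, 254.0, 113.0, 70.0])]
side_tray [(0.63, [403.0, 191.0, 108.0, 77.0]), (0.63, [332.0, 206.0, 21.0, 69.0])]
mixer [(0.64, [158.0, 296.0, 93.0, 80.0])]
round_bottle [(0.61, [331.0, 205.0, 22.0, 70.0])]
square_bottle [(0.59, [369.0, 221.0, 36.0, 61.0])]
wide_jar [(0.96, [266.0, 196.0, 27.0, 55.0]), (0.93, [232.0, 242.0, 35.0, 66.0]), (0.79, [306.0, 235.0, 29.0, 58.0]), (0.63, [264.0, 277.0, 34.0, 62.0])]
vial [(0.97, [344.0, 263.0, 18.0, 31.0]), (0.37, [335.0, 254.0, 115.0, 66.0])]
beaker [(0.85, [198.0, 344.0, 44.0, 55.0])]
top 502.5229053190149 502.5229053190149 323.50695718137274 237.92899740676972 [-0.04777932  0.          0.          0.          0.        ] [[-0.005, -1.0, -0.009], [-0.98, 0.007, -0.197], [0.197, 0.008, -0.98]] [0.00814164 0.56911272 0.91215782]
rack [(0.79, [299.0, 248.0, 108.0, 108.0])]
side_tray [(0.57, [165.0, 280.0, 86.0, 142.0])]
mixer [(0.68, [476.0, 297.0, 69.0, 79.0])]
round_bottle [(0.62, [283.0, 266.0, 30.0, 32.0])]
square_bottle [(0.77, [269.0, 226.0, 34.0, 38.0])]
wide_jar [(0.89, [316.0, 342.0, 31.0, 38.0]), (0.82, [329.0, 254.0, 31.0, 44.0]), (0.82, [393.0, 291.0, 34.0, 34.0]), (0.8, [392.0, 233.0, 37.0, 39.0])]
vial [(0.56, [313.0, 217.0, 18.0, 21.0])]
beaker [(0.59, [468.0, 219.0, 36.0, 37.0])]
```

View pics/scene0.png

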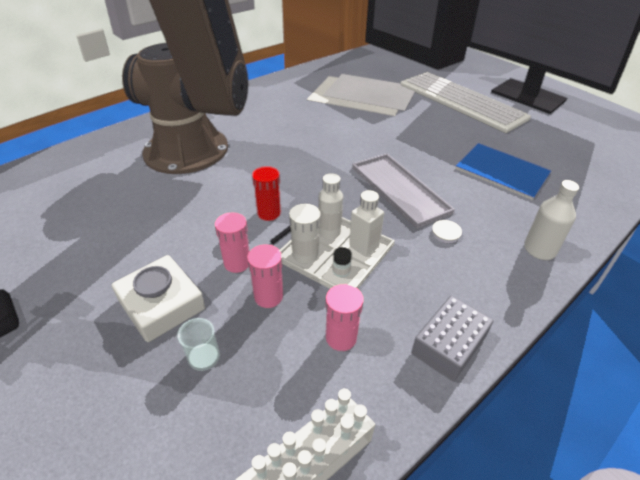

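View pics/top0.png

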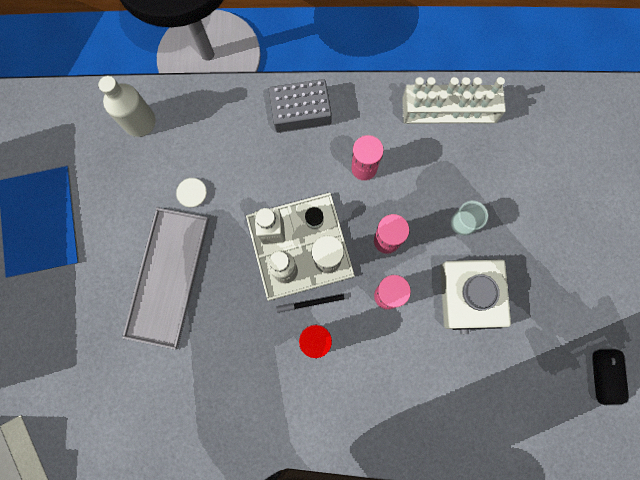

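The task objects stand out from their look-alikes:

- **White jar in the rack:** top (326,253), scene (305,235). It is the wide_jar.
- **Pink or red jars on the bench:** top (393,233), (367,158), (393,291) and (316,342). These are look-alikes, to be left alone.
- **Rack cells:** square bottle back-left (267,222), vial back-right (314,217), round bottle front-left (281,264).
- **Other white things:** the bottle at (127,108) and the disc at (191,192) are clutter.

I'll confirm this in a crop.

```bash
python3 - <<'E'
import cv2
t=cv2.imread('pics/top0.png')
cv2.imwrite('pics/c1.png',cv2.resize(t[180:310,235:415],None,fx=4.4,fy=4.4,interpolation=cv2.INTER_CUBIC))
a=cv2.resize(t[195:360,115:225],None,fx=3.5,fy=3.5,interpolation=cv2.INTER_CUBIC)
b=cv2.resize(t[195:360,435:525],None,fx=3.5,fy=3.5,interpolation=cv2.INTER_CUBIC)
cv2.imwrite('pics/c2.png',cv2.hconcat([a,b]))
print(a.shape,b.shape)
E
```

```text
(578, 385, 3) (578, 315, 3)
```

View pics/c1.png

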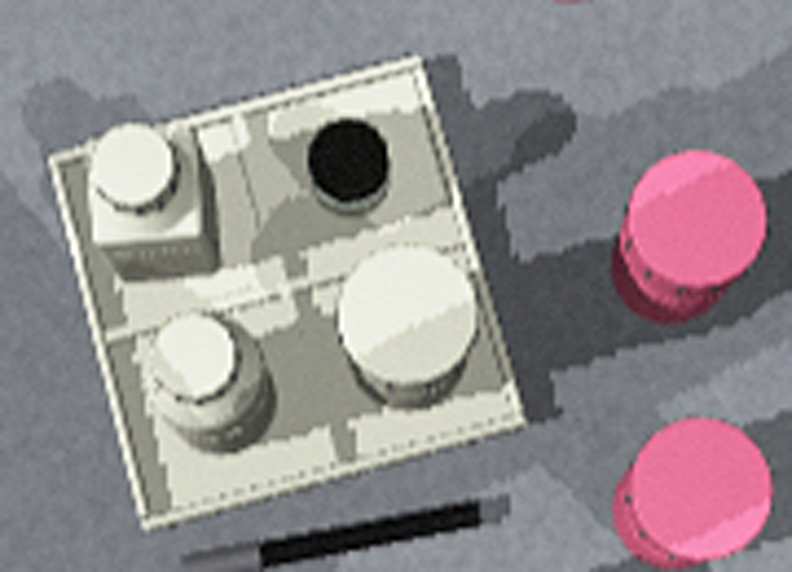

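View pics/c2.png

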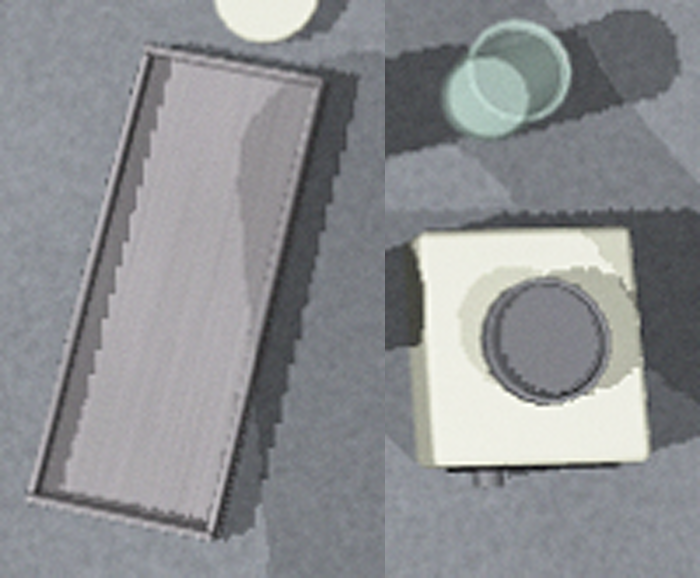

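The crop confirms that only the white lid at c1 (408,312) stands in the rack, and the pink lids at (697,220) and (700,488) stand outside it. The second crop shows the tray corners, and the holder rim at about (546,342). Next I'll back-project these points and check them against the scene camera.

```bash
cat > h.py <<'E'
import numpy as np, cv2
from station import arm, imaging, models
from scipy.optimize import least_squares
from scipy.spatial.transform import Rotation as Ro
def K(f): return np.array([[f['fx'],0,f['cx']],[0,f['fy'],f['cy']],[0,0,1.]])
def proj(f,X,R=None,t=None):
    R=np.array(f['R']) if R is None else R; t=np.array(f['t'],float) if t is None else t
    return cv2.projectPoints(np.atleast_2d(np.array(X,float)),cv2.Rodrigues(R)[0],t,K(f),np.array(f['distortion']))[0][:,0]
def back(f,uv,z,R=None,t=None):
    R=np.array(f['R']) if R is None else R; t=np.array(f['t'],float) if t is None else t
    n=cv2.undistortPoints(np.array(uv,float).reshape(-1,1,2),K(f),np.array(f['distortion']))[:,0]
    d=np.c_[n,np.ones(len(n))]@R; c=-R.T@t
    return c+d*((z-c[2])/d[:,2])[:,None]
def wristRt(f,s):
    T=np.eye(4);T[:3,:3]=Ro.from_euler('xyz',s['ee_rot']).as_matrix();T[:3,3]=s['eef_pos']
    M=np.linalg.inv(T@np.array(f['T_tool_cam'])); return M[:3,:3],M[:3,3]
def rect(P,lx,ly):  # P: corners BL,BR,FR,FL (x away) -> x,y,yaw
    m=np.array([[lx,ly],[lx,-ly],[-lx,-ly],[-lx,ly]])/2
    def r(p):
        c,s=np.cos(p[2]),np.sin(p[2]); return (m@np.array([[c,s],[-s,c]])+p[:2]-P[:,:2]).ravel()
    q=least_squares(r,[*P[:,:2].mean(0),0]); return q.x, np.abs(q.fun).max()
E
python3 - <<'E'
from h import *
f=imaging.grab_frame('top'); g=imaging.grab_frame('scene')
c1=lambda p:(np.array(p)+.5)/4.4-.5+[235,180]
c2=lambda p:(np.array(p)+.5)/3.5-.5+[115,195]
c3=lambda p:(np.array(p)-[385,0]+.5)/3.5-.5+[435,195]
rk=rect(back(f,c1([(52,158),(420,58),(523,420),(147,527)]),.014),.18,.18);print('rack',rk)
tr=rect(back(f,c2([(148,48),(322,80),(212,538),(32,494)]),.015),.27,.11);print('tray',tr)
mx=rect(back(f,c3([(418,232),(630,228),(650,464),(430,466)]),.048),.13,.12);print('mixer',mx)
rc=lambda x,y:rk[0][:2]+np.array([[np.cos(rk[0][2]),-np.sin(rk[0][2])],[np.sin(rk[0][2]),np.cos(rk[0][2])]])@[x,y]
for n,p,z,c in[('square',(134,165),.137,(.044,.044)),('round',(195,355),.145,(-.044,.044)),('jar',(408,312),.115,(-.044,-.044)),('vial',(348,160),.055,(.044,-.044)),('pinkA',(697,220),.11,None),('pinkB',(700,488),.11,None)]:
    X=back(f,c1([p]),z)[0]; print(n,X.round(4),'cell',rc(*c).round(4) if c else'', 'scene px top',proj(g,[X])[0].round(1))
X=back(f,c3([(546,342)]),.071)[0];print('holder',X.round(4),proj(g,[X]).round(1))
X=back(f,c3([(519,72)]),.07)[0];print('beaker',X.round(4),'d',np.linalg.norm(X[:2]-mx[0][:2]),proj(g,[X]).round(1))
X=back(f,[(367,150)],.11)[0];print('pinkC',X.round(4))
X=back(f,[(316,341)],.11)[0];print('red',X.round(4))
print('rackc scene',proj(g,[[*rc(x,y),.014] for x,y in[(.09,.09),(.09,-.09),(-.09,-.09),(-.09,.09)]]).round().tolist())
o=g['pixels'][:,:,::-1].copy()
def circ(c,r,z,col):
    a=np.linspace(0,6.29,60);P=np.c_[c[0]+r*np.cos(a),c[1]+r*np.sin(a),0*a+z]
    cv2.polylines(o,[(proj(g,P)*8).round().astype(np.int32)],True,col,1,cv2.LINE_AA,3)
o=g['pixels'][:,:,::-1].copy()
for p,z,r in[((134,165),.137,.017),((195,355),.145,.017),((408,312),.115,.029),((348,160),.055,.018),((697,220),.11,.029)]:
    circ(back(f,c1([p]),z)[0],r,z,(0,0,255))
circ(back(f,c3([(546,342)]),.071)[0],.034,.071,(0,0,255)); 
cv2.polylines(o,[(proj(g,[[*rc(x,y),.014] for x,y in[(.09,.09),(.09,-.09),(-.09,-.09),(-.09,.09)]])*8).astype(np.int32)],True,(255,0,0),1,cv2.LINE_AA,3)
cv2.imwrite('pics/ov.png',cv2.resize(o[160:340,110:400],None,fx=2.7,fy=2.7,interpolation=cv2.INTER_CUBIC))
E
```

```text
rack (array([0.56362157, 0.05334831, 0.26648161]), np.float64(0.0030150839429923387))
tray (array([ 0.50218298,  0.32044689, -0.19734003]), np.float64(0.003970389244616013))
mixer (array([ 0.4606047 , -0.2869499 ,  0.00551652]), np.float64(0.0014685294171100094))
square [0.5916 0.1079 0.137 ] cell [0.5945 0.1074] scene px top [370.4 194.3]
round [0.5124 0.0814 0.145 ] cell [0.5096 0.0842] scene px top [332.3 177.1]
jar [ 0.5343 -0.0027  0.115 ] cell [ 0.5328 -0.0007] scene px top [305.9 211.9]
vial [0.6132 0.0234 0.055 ] cell [0.6177 0.0225] scene px top [343.1 251.3]
pinkA [ 0.573  -0.1228  0.11  ] cell  scene px top [265.4 253.8]
pinkB [ 0.4619 -0.1205  0.11  ] cell  scene px top [232.  220.6]
holder [ 0.4608 -0.2876  0.071 ] [[153.6 276.8]]
beaker [ 0.6089 -0.2828  0.07  ] d 0.1483236741390007 [[197.1 330.2]]
pinkC [ 0.7271 -0.0789  0.11  ]
red [0.3745 0.0182 0.11  ]
rackc scene [[396.0, 239.0], [351.0, 293.0], [275.0, 253.0], [325.0, 208.0]]
```

View pics/ov.png

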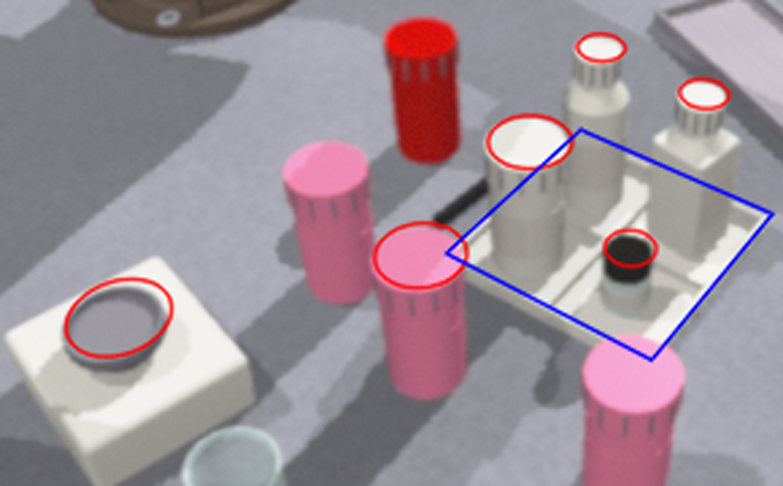

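The overlay matches: cap circles, holder rim and rack outline all sit on their objects within about 2–3 mm, and each thing lies within about 5 mm of its cell centre. I'll set the tool yaw to π, so that tool x = −X, tool y = +Y and tool z = −Z, and then travel to the round bottle.

>>> play_rows --pt "0 0 0" --pt "0 0 0" --pt "0 0 0" --pt "0 0 0" --twist '[0.82,0.82,0.82,0]' --fingers 0.65 --newtons 20

```text
t: 1.5
eef_pos: [0.2439, -0.6293, 0.2455]
ee_rot: [3.142, -0.0, -3.14]
force: [0.6, -0.1, -0.2]
width: 0.0585
gripper_force: 0.0
```

>>> play_rows --pt "-0.37 0.98 0" --pt "-0.37 0.98 0" --pt "-0.37 0.98 0" --pt "-0.37 0.98 0" --pt "-0.37 0.98 0" --pt "-0.37 0.98 0" --pt "-0.37 0.98 0" --pt "-0.37 0.98 0" --twist '[0,0,0,0,0,0,0,0]'

```text
t: 2.5
eef_pos: [0.318, -0.4325, 0.2457]
ee_rot: [-3.141, 0.0, -3.137]
force: [-0.4, -0.8, -0.4]
width: 0.057
gripper_force: 0.0
```

>>> play_rows --pt "-0.37 0.98 0" --pt "-0.37 0.98 0" --pt "-0.37 0.98 0" --pt "-0.37 0.98 0" --pt "-0.37 0.98 0" --pt "-0.37 0.98 0" --pt "-0.37 0.98 0" --pt "-0.37 0.98 0" --twist '[0,0,0,0,0,0,0,0]'

```text
t: 3.5
eef_pos: [0.3919, -0.2364, 0.2458]
ee_rot: [-3.141, 0.001, -3.137]
force: [-0.5, -0.1, 0.0]
width: 0.057
gripper_force: 0.0
```

>>> play_rows --pt "-0.37 0.98 0" --pt "-0.37 0.98 0" --pt "-0.37 0.98 0" --pt "-0.37 0.98 0" --pt "-0.37 0.98 0" --pt "-0.37 0.98 0" --pt "-0.37 0.98 0" --pt "0 0 0" --twist '[0,0,0,0,0,0,0,0]'

```text
t: 4.5
eef_pos: [0.4568, -0.0645, 0.2457]
ee_rot: [3.142, 0.0, -3.136]
force: [0.8, -0.5, 0.3]
width: 0.0567
gripper_force: 0.0
```

>>> play_rows --pt "-0.37 0.97 0" --pt "-0.37 0.97 0" --pt "-0.37 0.97 0" --pt "-0.37 0.97 0" --pt "-0.37 0.97 0" --pt "-0.37 0.98 0" --pt "0 0 0" --twist '[0,0,0,0,0,0,0]'

```text
t: 5.38
eef_pos: [0.5123, 0.0817, 0.2453]
ee_rot: [-3.141, -0.0, -3.139]
force: [-1.4, 0.2, -0.1]
width: 0.0569
gripper_force: 0.0
```

```bash
python3 - <<'E'
from h import *
s=arm.get_state(); f=imaging.grab_frame('wrist'); R,t=wristRt(f,s)
print(s['eef_pos'],np.array(f['T_tool_cam']).round(3).tolist())
o=f['pixels'][:,:,::-1].copy()
a=np.linspace(0,6.29,60)
for c,r,z in[((.5916,.1079),.017,.137),((.5124,.0814),.017,.145),((.5343,-.0027),.029,.115),((.6132,.0234),.018,.055)]:
    P=np.c_[c[0]+r*np.cos(a),c[1]+r*np.sin(a),0*a+z]
    if (P@R.T+t)[:,2].min()>.03: cv2.polylines(o,[(proj(f,P,R,t)*8).round().astype(np.int32)],True,(0,0,255),1,cv2.LINE_AA,3)
cv2.imwrite('pics/w1.png',o)
E
```

```text
[0.51233014 0.08172598 0.24525052] [[-0.0, -0.956, -0.294, 0.079], [1.0, -0.0, 0.001, 0.001], [-0.001, -0.294, 0.956, -0.139], [0.0, 0.0, 0.0, 1.0]]
```

View pics/w1.png

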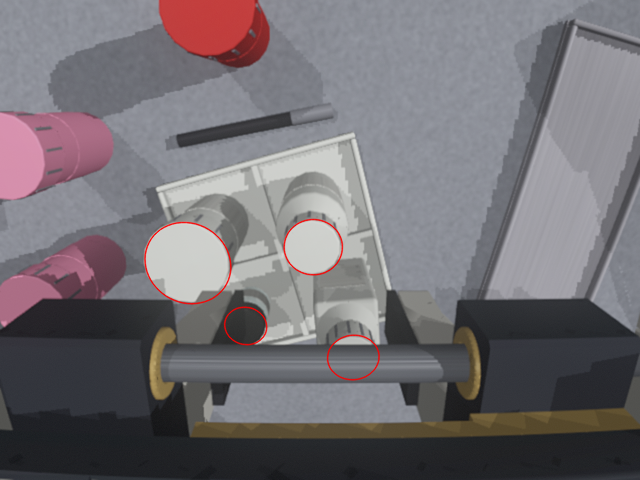

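The red circles lie right on the round cap (313,247), the jar lid (187,262) and the vial (245,325), so I'm descending on the round bottle.

>>> play_rows --pt "0 0 0.9" --pt "0 0 0.9" --pt "0 0 0.9" --pt "0 0 0.9" --pt "0 0 0.8" --pt "0 0 0" --twist '[0,0,0,0,0,0]'

```text
t: 6.18
eef_pos: [0.5106, 0.0793, 0.1344]
ee_rot: [-3.14, -0.003, -3.141]
force: [0.9, -0.2, -0.4]
width: 0.0569
gripper_force: 0.0
```

>>> play_rows --pt "0 0 0" --pt "0 0 0" --pt "0 0 0" --pt "0 0 0" --pt "0 0 0" --twist '[0,0,0,0,0]' --fingers 0 --newtons 25

```text
t: 6.8
eef_pos: [0.5121, 0.0802, 0.1363]
ee_rot: [3.141, 0.001, -3.14]
force: [-0.3, -1.0, 6.3]
width: 0.0332
gripper_force: 25.0
```

>>> play_rows --pt "0 0 -0.5" --pt "0 0 -0.9" --pt "0 0 -1.0" --pt "0.15 0.4 0" --pt "0.29 0.83 0" --pt "0.31 0.9 0" --pt "0.31 0.9 0" --pt "0.31 0.9 0" --twist '[0,0,0,0,0,0,0,0]'

```text
t: 7.8
eef_pos: [0.4759, 0.1791, 0.1944]
ee_rot: [-3.141, -0.002, -3.141]
force: [0.7, 0.6, -2.7]
width: 0.0334
gripper_force: 25.0
```

>>> play_rows --pt "0.31 0.9 0" --pt "0.31 0.9 0" --pt "0.31 0.9 0" --pt "0.31 0.9 0" --pt "0.31 0.9 0" --pt "0.31 0.9 0" --pt "0.31 0.85 0" --pt "0 0 0" --twist '[0,0,0,0,0,0,0,0]'

```text
t: 8.8
eef_pos: [0.422, 0.3359, 0.1948]
ee_rot: [-3.141, -0.001, -3.139]
force: [-0.1, -0.0, -3.1]
width: 0.0335
gripper_force: 25.0
```

>>> play_rows --pt "0 0 0.9" --pt "0 0 0.9" --pt "0 0 0.4" --pt "0 0 0.15" --pt "0 0 0" --twist '[0,0,0,0,0]'

```text
t: 9.43
eef_pos: [0.4232, 0.3347, 0.1373]
ee_rot: [3.141, 0.0, -3.141]
force: [0.5, -0.7, -4.3]
width: 0.0334
gripper_force: 25.0
```

>>> play_rows --pt "0 0 0.06" --pt "0 0 0.02" --twist '[0,0]'

```text
t: 9.68
eef_pos: [0.4236, 0.3351, 0.1363]
ee_rot: [3.14, 0.002, -3.14]
force: [-0.9, -1.6, 8.7]
width: 0.0336
gripper_force: 25.0
```

>>> play_rows --pt "0 0 0" --pt "0 0 0" --pt "0 0 -0.56" --pt "0 0 -1" --pt "0 0 -1" --pt "-0.67 -0.91 0" --pt "-0.67 -0.91 0" --pt "-0.67 -0.91 0" --twist '[0,0,0,0,0,0,0,0]' --fingers 0.65

```text
t: 10.68
eef_pos: [0.4738, 0.2659, 0.2]
ee_rot: [3.141, 0.001, -3.14]
force: [0.2, -0.3, -0.2]
width: 0.057
gripper_force: 0.0
```

>>> play_rows --pt "-0.67 -0.91 0" --pt "-0.67 -0.91 0" --pt "-0.67 -0.91 0" --pt "-0.67 -0.91 0" --pt "-0.67 -0.91 0" --pt "-0.67 -0.91 0" --pt "-0.67 -0.91 0" --pt "0 0 0" --twist '[0,0,0,0,0,0,0,0]'

```text
t: 11.68
eef_pos: [0.5915, 0.1059, 0.1995]
ee_rot: [-3.142, 0.0, 3.14]
force: [-0.2, 0.3, 0.9]
width: 0.0571
gripper_force: 0.0
```

Round bottle released cleanly. Descending on the square bottle, with y corrected by +1.5 mm.

>>> play_rows --pt "0 0.06 0.9" --pt "0 0 0.9" --pt "0 0 0.9" --pt "0 0 0.2" --pt "0 0 0" --twist '[0,0,0,0,0]'

```text
t: 12.3
eef_pos: [0.5907, 0.1091, 0.127]
ee_rot: [-3.142, 0.0, -3.14]
force: [0.1, -0.2, -0.2]
width: 0.0567
gripper_force: 0.0
```

>>> play_rows --pt "0 0 0" --pt "0 0 0" --pt "0 0 0" --pt "0 0 0" --pt "0 0 0" --twist '[0,0,0,0,0]' --fingers 0

```text
t: 12.92
eef_pos: [0.5909, 0.1086, 0.1268]
ee_rot: [-3.142, 0.001, -3.141]
force: [-1.2, -1.5, 4.8]
width: 0.0335
gripper_force: 25.0
```

>>> play_rows --pt "0 0 -0.5" --pt "0 0 -0.9" --pt "0 0 -1.0" --pt "0.03 0.4 0" --pt "0.04 0.8 0" --pt "0.05 0.9 0" --pt "0.05 0.9 0" --pt "0.05 0.9 0" --twist '[0,0,0,0,0,0,0,0]'

```text
t: 13.92
eef_pos: [0.5847, 0.2081, 0.1858]
ee_rot: [-3.141, -0.001, -3.14]
force: [-0.1, -0.1, -2.0]
width: 0.0335
gripper_force: 25.0
```

>>> play_rows --pt "0.05 0.9 0" --pt "0.05 0.9 0" --pt "0.05 0.9 0" --pt "0.05 0.8 0" --pt "0 0.48 0" --pt "0 0 0.6" --pt "0 0 0.8" --pt "0 0 0.6" --twist '[0,0,0,0,0,0,0,0]'

```text
t: 14.92
eef_pos: [0.5794, 0.3045, 0.1345]
ee_rot: [-3.14, -0.002, 3.142]
force: [0.3, -0.1, -3.4]
width: 0.0339
gripper_force: 25.0
```

>>> play_rows --pt "0 0 0.3" --pt "0 0 0.07" --pt "0 0 0.03" --pt "0 0 0" --twist '[0,0,0,0]'

```text
t: 15.42
eef_pos: [0.5801, 0.3058, 0.1268]
ee_rot: [3.141, 0.001, -3.141]
force: [-0.1, 0.3, -2.2]
width: 0.0337
gripper_force: 25.0
```

>>> play_rows --pt "0 0 0.04" --pt "0 0 0.04" --twist '[0,0]'

```text
t: 15.68
eef_pos: [0.581, 0.3059, 0.1267]
ee_rot: [3.141, 0.003, -3.14]
force: [-2.6, -2.5, 13.9]
width: 0.0335
gripper_force: 25.1
```

>>> play_rows --pt "0 0 0" --pt "0 0 0" --pt "0 0 -1" --pt "0 0 -1" --pt "0 0 -1" --pt "0.14 -0.95 0" --pt "0.14 -0.95 0" --pt "0.14 -0.95 0" --twist '[0,0,0,0,0,0,0,0]' --fingers 0.65

```text
t: 16.68
eef_pos: [0.5687, 0.2323, 0.1984]
ee_rot: [-3.141, -0.001, -3.141]
force: [0.4, -0.7, -0.1]
width: 0.0572
gripper_force: 0.0
```

>>> play_rows --pt "0.14 -0.95 0" --pt "0.14 -0.95 0" --pt "0.14 -0.95 0" --pt "0.14 -0.95 0" --pt "0.15 -0.95 0" --pt "0.15 -0.95 0" --pt "0.15 -0.95 0" --pt "0.15 -0.95 0" --twist '[0,0,0,0,0,0,0,0]' --fingers 1

```text
t: 17.68
eef_pos: [0.5403, 0.0428, 0.1993]
ee_rot: [3.142, 0.0, -3.141]
force: [0.6, -0.2, -0.5]
width: 0.0878
gripper_force: 0.0
```

>>> play_rows --pt "0.15 -0.95 0" --pt "0.15 -0.92 0" --pt "0 0 0" --twist '[0,0,0]'

```text
t: 18.05
eef_pos: [0.5327, -0.0042, 0.1994]
ee_rot: [-3.142, -0.0, 3.141]
force: [-0.5, -0.9, -0.8]
width: 0.0876
gripper_force: 0.0
```

>>> play_rows --pt "-0.05 0.05 0.9" --pt "0 0 0.9" --pt "0 0 0.9" --pt "0 0 0.8" --pt "0 0 0.2" --pt "0 0 0" --twist '[0,0,0,0,0,0]'

```text
t: 18.8
eef_pos: [0.5346, -0.0011, 0.107]
ee_rot: [-3.141, -0.0, -3.14]
force: [0.7, -0.6, 1.3]
width: 0.0874
gripper_force: 0.0
```

>>> play_rows --pt "0 0 0" --pt "0 0 0" --pt "0 0 0" --pt "0 0 0" --pt "0 0 0" --twist '[0,0,0,0,0]' --fingers 0 --newtons 30

```text
t: 19.42
eef_pos: [0.5346, -0.0012, 0.1071]
ee_rot: [-3.141, 0.0, -3.141]
force: [-0.0, -1.5, 3.0]
width: 0.0576
gripper_force: 30.0
```

>>> play_rows --pt "0 0 -0.5" --pt "0 0 -0.9" --pt "0 0 -1.0" --pt "0.03 0.4 0" --pt "0.08 0.8 0" --pt "0.1 0.95 0" --pt "0.1 0.95 0" --pt "0.1 0.95 0" --twist '[0,0,0,0,0,0,0,0]'

```text
t: 20.42
eef_pos: [0.5231, 0.1011, 0.1657]
ee_rot: [-3.141, -0.002, -3.141]
force: [0.1, -0.5, -2.7]
width: 0.0578
gripper_force: 30.0
```

>>> play_rows --pt "0.1 0.95 0" --pt "0.1 0.95 0" --pt "0.1 0.95 0" --pt "0.1 0.95 0" --pt "0.1 0.95 0" --pt "0.1 0.95 0" --pt "0.1 0.95 0" --pt "0.1 0.95 0" --twist '[0,0,0,0,0,0,0,0]'

```text
t: 21.42
eef_pos: [0.5037, 0.2917, 0.1667]
ee_rot: [-3.142, -0.0, -3.141]
force: [0.4, 0.4, -3.8]
width: 0.0576
gripper_force: 30.0
```

>>> play_rows --pt "0.07 0.8 0" --pt "0 0.45 0" --pt "0 0 0" --twist '[0,0,0]'

```text
t: 21.8
eef_pos: [0.5021, 0.322, 0.1666]
ee_rot: [-3.141, -0.0, -3.14]
force: [0.3, -0.1, -3.5]
width: 0.0578
gripper_force: 30.0
```

>>> play_rows --pt "0 0 0.8" --pt "0 0 0.9" --pt "0 0 0.5" --pt "0 0 0.15" --pt "0 0 0.04" --pt "0 0 0.04" --pt "0 0 0" --twist '[0,0,0,0,0,0,0]'

```text
t: 22.68
eef_pos: [0.5027, 0.3216, 0.1071]
ee_rot: [3.141, 0.001, -3.14]
force: [0.2, -1.9, 2.7]
width: 0.0577
gripper_force: 30.0
```

>>> play_rows --pt "0 0 0" --pt "0 0 0" --pt "0 0 -0.9" --pt "0 0 -1" --pt "0 0 -1" --pt "0 0 -1" --pt "-0.37 -0.99 0" --pt "-0.37 -0.99 0" --twist '[0,0,0,0,0,0,0,0]' --fingers 1

```text
t: 23.68
eef_pos: [0.5209, 0.2719, 0.2041]
ee_rot: [3.141, 0.001, -3.14]
force: [-0.1, -0.2, -0.7]
width: 0.0877
gripper_force: 0.0
```

>>> play_rows --pt "-0.37 -0.99 0" --pt "-0.37 -0.99 0" --pt "-0.37 -0.99 0" --pt "-0.37 -0.99 0" --pt "-0.37 -0.99 0" --pt "-0.37 -0.99 0" --pt "-0.37 -0.99 0" --pt "-0.37 -0.99 0" --twist '[0,0,0,0,0,0,0,0]' --fingers 0.75

```text
t: 24.68
eef_pos: [0.5952, 0.0733, 0.2036]
ee_rot: [3.141, 0.0, -3.141]
force: [-0.1, -0.2, 0.1]
width: 0.0657
gripper_force: 0.0
```

>>> play_rows --pt "-0.37 -0.99 0" --pt "-0.37 -0.99 0" --pt "0 0 0" --twist '[0,0,0]'

```text
t: 25.05
eef_pos: [0.6138, 0.0232, 0.2034]
ee_rot: [-3.142, -0.0, 3.14]
force: [-1.6, -0.4, -0.5]
width: 0.0657
gripper_force: 0.0
```

```bash
python3 - <<'E'
from h import *
s=arm.get_state(); f=imaging.grab_frame('wrist'); R,t=wristRt(f,s)
w=f['pixels'][:,:,::-1].copy(); a=np.linspace(0,6.29,60)
P=np.c_[.6132+.018*np.cos(a),.0234+.018*np.sin(a),0*a+.055]
cv2.polylines(w,[(proj(f,P,R,t)*8).round().astype(np.int32)],True,(0,0,255),1,cv2.LINE_AA,3)
f=imaging.grab_frame('top');o=f['pixels'][:,:,::-1].copy()
for n in('round_bottle','square_bottle','wide_jar','vial'):
    print(n,[(round(d['confidence'],2),np.round(d['extent']).tolist()) for d in models.boxes_of(n,'top')][:4])
b=cv2.resize(o[190:360,115:335],(400,309)); w=cv2.resize(w,(400,300))
cv2.imwrite('pics/v1.png',cv2.hconcat([w,b[:300]]))
print(s['eef_pos'])
E
```

```text
round_bottle []
square_bottle [(0.47, [180.0, 229.0, 16.0, 22.0])]
wide_jar [(0.96, [315.0, 341.0, 31.0, 40.0]), (0.88, [391.0, 234.0, 34.0, 41.0]), (0.74, [369.0, 155.0, 32.0, 38.0]), (0.67, [470.0, 218.0, 35.0, 34.0])]
vial [(0.59, [315.0, 219.0, 18.0, 22.0])]
[0.61380451 0.02315251 0.2033573 ]
```

View pics/v1.png

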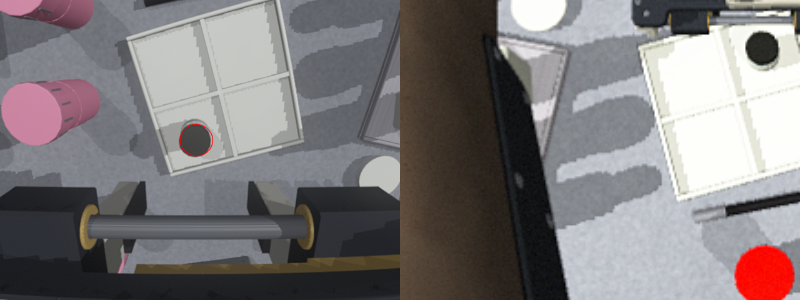

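The vial sits on the predicted circle (195,140), the rack is otherwise empty, and three upright shadows fall from the tray. Descending on the vial.

>>> play_rows --pt "0 0 1" --pt "0 0 1" --pt "0 0 1" --pt "0 0 1" --pt "0 0 1" --pt "0 0 1" --pt "0 0 0.5" --pt "0 0 0" --twist '[0,0,0,0,0,0,0,0]'

```text
t: 26.35
eef_pos: [0.613, 0.0246, 0.0405]
ee_rot: [-3.141, -0.001, -3.14]
force: [0.1, 0.2, 0.3]
width: 0.0653
gripper_force: 0.0
```

>>> play_rows --pt "0 0 0" --pt "0 0 0" --pt "0 0 0" --pt "0 0 0" --pt "0 0 0" --twist '[0,0,0,0,0]' --fingers 0 --newtons 15

```text
t: 26.98
eef_pos: [0.6137, 0.0244, 0.0416]
ee_rot: [3.142, 0.001, -3.141]
force: [-1.2, 0.6, 5.4]
width: 0.0357
gripper_force: 15.0
```

```bash
python3 - <<'E'
from h import *
f=imaging.grab_frame('scene');o=f['pixels'][:,:,::-1]
cv2.imwrite('pics/s1.png',cv2.resize(o[110:310,180:480],None,fx=2.6,fy=2.6))
E
```

```text
(no output)
```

View pics/s1.png

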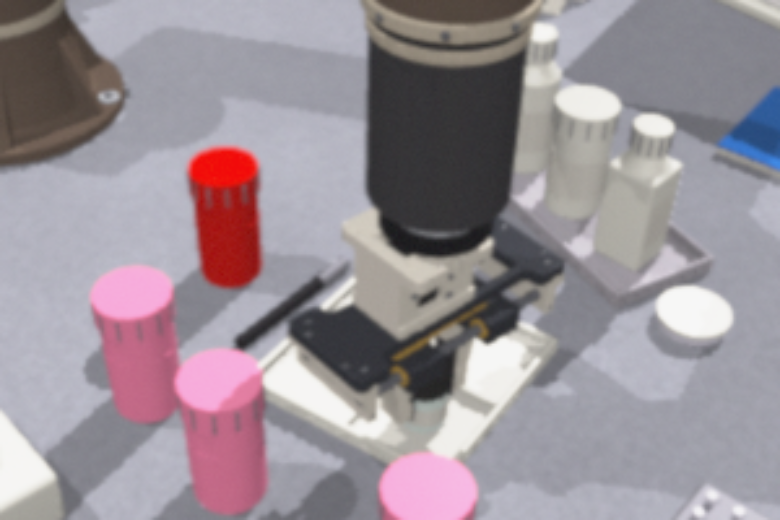

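The view shows the round bottle, jar and square bottle upright in the tray, and the vial held between the fingers. I'll lift it well over the 110 mm pink jars and carry it to the mixer.

>>> play_rows --pt "0 0 -0.6" --pt "0 0 -1" --pt "0 0 -1" --pt "0 0 -1" --pt "0 0 -1" --pt "0 0 -1" --pt "0.2 -0.4 0" --pt "0.4 -0.8 0" --twist '[0,0,0,0,0,0,0,0]'

```text
t: 28.02
eef_pos: [0.5976, -0.006, 0.1807]
ee_rot: [3.141, -0.001, -3.14]
force: [1.0, 0.1, -1.3]
width: 0.0356
gripper_force: 15.0
```

>>> play_rows --pt "0.44 -0.9 0" --pt "0.44 -0.9 0" --pt "0.44 -0.9 0" --pt "0.44 -0.9 0" --pt "0.44 -0.9 0" --pt "0.44 -0.9 0" --pt "0.44 -0.9 0" --pt "0.44 -0.9 0" --twist '[0,0,0,0,0,0,0,0]'

```text
t: 29.02
eef_pos: [0.5096, -0.1872, 0.1811]
ee_rot: [-3.142, 0.0, -3.141]
force: [0.3, -0.4, -1.4]
width: 0.036
gripper_force: 15.0
```

>>> play_rows --pt "0.44 -0.9 0" --pt "0.44 -0.9 0" --pt "0.44 -0.9 0" --pt "0.44 -0.9 0" --pt "0.22 -0.47 0" --pt "0 0 0" --twist '[0,0,0,0,0,0]'

```text
t: 29.78
eef_pos: [0.4606, -0.2883, 0.1811]
ee_rot: [3.142, 0.0, 3.141]
force: [0.5, 0.1, -1.5]
width: 0.0359
gripper_force: 15.0
```

>>> play_rows --pt "0 0 0.9" --pt "0 0 1" --pt "0 0 0.8" --pt "0 0 0.4" --pt "0 0 0.06" --pt "0 0 0.04" --pt "0 0 0" --twist '[0,0,0,0,0,0,0]'

```text
t: 30.65
eef_pos: [0.4615, -0.2875, 0.1017]
ee_rot: [-3.141, 0.001, -3.141]
force: [-0.4, 0.2, -1.3]
width: 0.0356
gripper_force: 15.0
```

>>> play_rows --pt "0 0 0.04" --pt "0 0 0.03" --pt "0 0 0" --twist '[0,0,0]'

```text
t: 31.02
eef_pos: [0.4617, -0.2875, 0.1015]
ee_rot: [-3.141, 0.002, -3.14]
force: [-4.1, 4.0, 15.5]
width: 0.0359
gripper_force: 15.0
```

>>> play_rows --pt "0 0 -0.03" --pt "0 0 0" --twist '[0,0]'

```text
t: 31.28
eef_pos: [0.4616, -0.2876, 0.1015]
ee_rot: [-3.141, 0.002, -3.14]
force: [-2.9, 2.7, 8.5]
width: 0.0355
gripper_force: 15.0
```

>>> play_rows --pt "0 0 0" --pt "0 0 0" --pt "0 0 0" --pt "0 0 -0.6" --pt "0 0 -1" --pt "0 0 -1" --pt "0 0 -1" --pt "0 0 0" --twist '[0,0,0,0,0,0,0,0]' --fingers 0.65

```text
t: 32.28
eef_pos: [0.4625, -0.2879, 0.1932]
ee_rot: [-3.14, 0.005, -3.14]
force: [0.1, 0.4, 0.0]
width: 0.057
gripper_force: 0.0
```

```bash
python3 - <<'E'
from h import *
f=imaging.grab_frame('scene');o=f['pixels'][:,:,::-1]
a=cv2.resize(o[230:390,90:250],(480,480))
g=imaging.grab_frame('top');o=g['pixels'][:,:,::-1]
b=cv2.resize(o[190:350,120:220],(300,480))
cv2.imwrite('pics/s2.png',cv2.hconcat([a,b]))
print(models.boxes_of('vial','scene')[:2] if 0 else '',proj(f,[[.4608,-.2876,.115]]))
for n in('round_bottle','square_bottle','wide_jar'):
    print(n,[(round(d['confidence'],2),np.round(d['extent'],1).tolist()) for d in models.boxes_of(n,'top')][:4])
for n,p in dict(round=(.4236,.3351,.145),square=(.581,.3055,.137),jar=(.5025,.3215,.115)).items(): print(n,proj(g,[p])[0].round(1))
E
```

```text
[[147.11813388 259.27282305]]
round_bottle [(0.88, [144.8, 312.5, 51.5, 28.7])]
square_bottle [(0.68, [166.3, 232.9, 44.2, 39.9])]
wide_jar [(0.86, [158.1, 271.4, 48.9, 40.9]), (0.77, [365.4, 157.0, 29.3, 40.8]), (0.68, [313.8, 342.5, 29.9, 34.7])]
round [131.  312.3]
square [154.9 223.8]
jar [147.7 269. ]
```

View pics/s2.png

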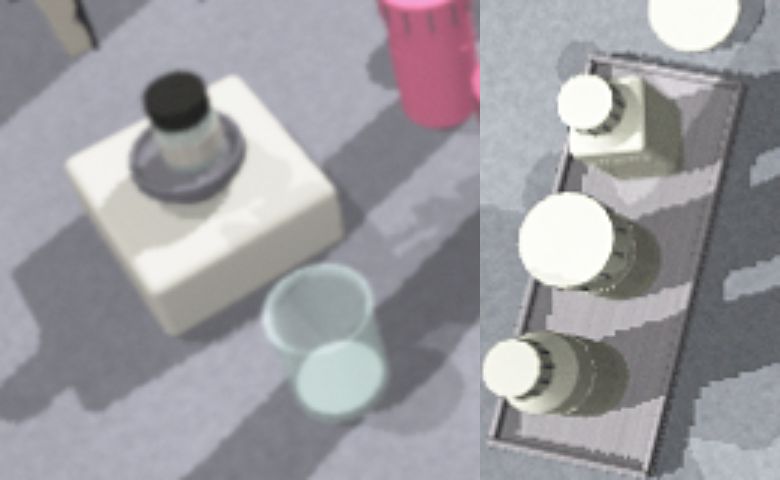

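The vial stands upright in the holder, the beaker is untouched, and the jar and bottles stand upright in the tray within 2–3 mm of where they were released. Now I'll return the jar.

>>> play_rows --pt "0 0 -0.5" --pt "-0.06 0.7 0" --pt "-0.06 0.97 0" --pt "-0.06 0.97 0" --pt "-0.06 0.97 0" --pt "-0.06 0.97 0" --pt "-0.06 0.97 0" --pt "-0.06 0.97 0" --twist '[0,0,0,0,0,0,0,0]' --fingers 1

```text
t: 33.52
eef_pos: [0.4714, -0.1229, 0.2027]
ee_rot: [3.141, 0.0, -3.141]
force: [0.7, 0.8, 0.6]
width: 0.0877
gripper_force: 0.0
```

>>> play_rows --pt "-0.06 0.97 0" --pt "-0.06 0.97 0" --pt "-0.06 0.97 0" --pt "-0.06 0.97 0" --pt "-0.06 0.97 0" --pt "-0.06 0.97 0" --pt "-0.06 0.97 0" --pt "-0.06 0.97 0" --twist '[0,0,0,0,0,0,0,0]'

```text
t: 34.52
eef_pos: [0.4829, 0.071, 0.2027]
ee_rot: [3.141, 0.0, -3.14]
force: [0.6, -0.6, -0.2]
width: 0.088
gripper_force: 0.0
```

>>> play_rows --pt "-0.06 0.97 0" --pt "-0.06 0.97 0" --pt "-0.06 0.97 0" --pt "-0.06 0.97 0" --pt "-0.06 0.97 0" --pt "-0.06 0.97 0" --pt "-0.06 0.97 0" --pt "-0.06 0.97 0" --twist '[0,0,0,0,0,0,0,0]'

```text
t: 35.52
eef_pos: [0.4953, 0.2652, 0.2025]
ee_rot: [-3.141, -0.0, -3.141]
force: [-0.3, 0.7, 0.7]
width: 0.0875
gripper_force: 0.0
```

>>> play_rows --pt "-0.1 0.97 0" --pt "-0.1 1.0 0" --pt "0 0.4 0" --pt "0 0 0" --twist '[0,0,0,0]'

```text
t: 36.02
eef_pos: [0.5, 0.3234, 0.2022]
ee_rot: [-3.141, -0.0, -3.14]
force: [-0.1, 0.5, -0.2]
width: 0.0874
gripper_force: 0.0
```

>>> play_rows --pt "-0.1 -0.08 0.9" --pt "0 0 1.0" --pt "0 0 1.0" --pt "0 0 0.7" --pt "0 0 0.2" --pt "0 0 0" --twist '[0,0,0,0,0,0]'

```text
t: 36.78
eef_pos: [0.5028, 0.3205, 0.1079]
ee_rot: [-3.141, 0.0, -3.141]
force: [-0.1, 0.5, -0.2]
width: 0.0878
gripper_force: 0.0
```

>>> play_rows --pt "0 0 0" --pt "0 0 0" --pt "0 0 0" --pt "0 0 0" --pt "0 0 0" --twist '[0,0,0,0,0]' --fingers 0 --newtons 30

```text
t: 37.4
eef_pos: [0.5028, 0.3207, 0.1078]
ee_rot: [-3.141, 0.0, -3.141]
force: [0.1, -2.5, 3.3]
width: 0.0575
gripper_force: 30.0
```

>>> play_rows --pt "0 0 -0.5" --pt "0 0 -0.9" --pt "0 0 -1.0" --pt "-0.03 -0.4 0" --pt "-0.07 -0.8 0" --pt "-0.1 -0.95 0" --pt "-0.1 -0.95 0" --pt "-0.1 -0.95 0" --twist '[0,0,0,0,0,0,0,0]'

```text
t: 38.4
eef_pos: [0.5128, 0.2174, 0.1673]
ee_rot: [-3.141, -0.0, -3.141]
force: [0.6, 0.3, -2.9]
width: 0.0579
gripper_force: 30.0
```

>>> play_rows --pt "-0.1 -0.95 0" --pt "-0.1 -0.95 0" --pt "-0.1 -0.95 0" --pt "-0.1 -0.95 0" --pt "-0.1 -0.95 0" --pt "-0.1 -0.95 0" --pt "-0.1 -0.95 0" --pt "-0.1 -0.95 0" --twist '[0,0,0,0,0,0,0,0]'

```text
t: 39.4
eef_pos: [0.5328, 0.0279, 0.1677]
ee_rot: [3.142, 0.0, -3.141]
force: [0.2, 0.1, -2.7]
width: 0.0575
gripper_force: 30.0
```

>>> play_rows --pt "-0.07 -0.8 0" --pt "0 -0.45 0" --pt "0 0 0" --pt "0 0 0" --twist '[0,0,0,0]'

```text
t: 39.9
eef_pos: [0.5347, -0.0015, 0.1676]
ee_rot: [3.141, 0.0, -3.141]
force: [0.2, -0.5, -2.5]
width: 0.0578
gripper_force: 30.0
```

>>> play_rows --pt "0 -0.02 0.8" --pt "0 0 0.9" --pt "0 0 0.5" --pt "0 0 0.15" --pt "0 0 0.06" --pt "0 0 0.04" --pt "0 0 0" --twist '[0,0,0,0,0,0,0]'

```text
t: 40.78
eef_pos: [0.5356, -0.002, 0.1078]
ee_rot: [3.141, 0.002, -3.14]
force: [-1.1, -1.1, 5.3]
width: 0.0573
gripper_force: 30.0
```

>>> play_rows --pt "0 0 0" --pt "0 0 0" --pt "0 0 0" --pt "0 0 -0.8" --pt "0 0 -1" --pt "0 0 -1" --pt "0 0 -1" --pt "-0.14 0.9 0" --twist '[0,0,0,0,0,0,0,0]' --fingers 1

```text
t: 41.78
eef_pos: [0.5392, 0.0201, 0.2035]
ee_rot: [3.141, 0.004, 3.141]
force: [0.2, 0.1, -0.7]
width: 0.0875
gripper_force: 0.0
```

>>> play_rows --pt "-0.14 0.95 0" --pt "-0.14 0.95 0" --pt "-0.14 0.95 0" --pt "-0.14 0.95 0" --pt "-0.14 0.95 0" --pt "-0.14 0.95 0" --pt "-0.14 0.95 0" --pt "-0.14 0.95 0" --twist '[0,0,0,0,0,0,0,0]' --fingers 0.65

```text
t: 42.78
eef_pos: [0.5662, 0.2121, 0.2012]
ee_rot: [-3.142, -0.0, -3.141]
force: [0.2, 0.8, -0.8]
width: 0.0571
gripper_force: 0.0
```

>>> play_rows --pt "-0.14 0.95 0" --pt "-0.14 0.95 0" --pt "-0.14 0.95 0" --pt "-0.14 0.95 0" --pt "0 0 0" --twist '[0,0,0,0,0]'

```text
t: 43.4
eef_pos: [0.5801, 0.3075, 0.2008]
ee_rot: [-3.141, -0.0, -3.139]
force: [-1.1, 0.7, -0.8]
width: 0.0566
gripper_force: 0.0
```

>>> play_rows --pt "-0.02 -0.08 0.9" --pt "0 0 0.9" --pt "0 0 0.9" --pt "0 0 0.26" --pt "0 0 0" --twist '[0,0,0,0,0]'

```text
t: 44.02
eef_pos: [0.5806, 0.3033, 0.1274]
ee_rot: [-3.141, -0.0, -3.141]
force: [-0.1, -0.4, -0.3]
width: 0.057
gripper_force: 0.0
```

>>> play_rows --pt "0 0 0" --pt "0 0 0" --pt "0 0 0" --pt "0 0 0" --pt "0 0 0" --twist '[0,0,0,0,0]' --fingers 0 --newtons 25

```text
t: 44.65
eef_pos: [0.5808, 0.3037, 0.1279]
ee_rot: [3.141, 0.001, -3.141]
force: [-0.0, 0.9, 3.9]
width: 0.0333
gripper_force: 25.0
```

>>> play_rows --pt "0 0 -0.5" --pt "0 0 -0.9" --pt "0 0 -1.0" --pt "-0.03 -0.4 0" --pt "-0.04 -0.8 0" --pt "-0.05 -0.9 0" --pt "-0.05 -0.9 0" --pt "-0.05 -0.9 0" --twist '[0,0,0,0,0,0,0,0]'

```text
t: 45.65
eef_pos: [0.586, 0.2038, 0.187]
ee_rot: [-3.141, -0.0, -3.141]
force: [-0.2, -0.5, -2.6]
width: 0.0334
gripper_force: 25.0
```

>>> play_rows --pt "-0.05 -0.9 0" --pt "-0.05 -0.9 0" --pt "-0.05 -0.9 0" --pt "-0.05 -0.8 0" --pt "0 -0.42 0" --pt "0 0 0" --pt "0 0 0" --twist '[0,0,0,0,0,0,0]'

```text
t: 46.52
eef_pos: [0.5912, 0.1083, 0.1873]
ee_rot: [3.141, 0.0, -3.141]
force: [0.7, -0.5, -2.7]
width: 0.0334
gripper_force: 25.0
```

>>> play_rows --pt "0 0 0.8" --pt "0 0 0.9" --pt "0 0 0.5" --pt "0 0 0.15" --pt "0 0 0.05" --pt "0 0 0.04" --pt "0 0 0" --twist '[0,0,0,0,0,0,0]'

```text
t: 47.4
eef_pos: [0.5919, 0.1083, 0.1279]
ee_rot: [3.141, 0.002, -3.14]
force: [-2.4, 0.8, 6.0]
width: 0.0334
gripper_force: 25.0
```

>>> play_rows --pt "0 0 0" --pt "0 0 0" --pt "0 0 0" --pt "0 0 -0.9" --pt "0 0 -1" --pt "0 0 -1" --pt "0.67 0.91 0" --pt "0.67 0.91 0" --twist '[0,0,0,0,0,0,0,0]' --fingers 0.65

```text
t: 48.4
eef_pos: [0.5573, 0.1537, 0.199]
ee_rot: [3.141, 0.0, 3.141]
force: [0.2, 0.5, 0.1]
width: 0.0571
gripper_force: 0.0
```

>>> play_rows --pt "0.67 0.91 0" --pt "0.67 0.91 0" --pt "0.67 0.91 0" --pt "0.67 0.91 0" --pt "0.67 0.91 0" --pt "0.67 0.91 0" --pt "0.67 0.91 0" --pt "0.67 0.87 0" --twist '[0,0,0,0,0,0,0,0]'

```text
t: 49.4
eef_pos: [0.4228, 0.335, 0.1988]
ee_rot: [3.142, 0.0, -3.141]
force: [0.0, -0.5, -0.2]
width: 0.057
gripper_force: 0.0
```

>>> play_rows --pt "0 0 0" --pt "0 0 0" --twist '[0,0]'

```text
t: 49.65
eef_pos: [0.4235, 0.3341, 0.1987]
ee_rot: [-3.141, -0.0, -3.14]
force: [0.3, -0.3, -0.4]
width: 0.0569
gripper_force: 0.0
```

Down to z ≈ 0.1363, then grip.

>>> play_rows --pt "0 0 0.8" --pt "0 0 0.9" --pt "0 0 0.6" --pt "0 0 0.2" --pt "0 0 0" --twist '[0,0,0,0,0]'

```text
t: 50.28
eef_pos: [0.4237, 0.3342, 0.1364]
ee_rot: [-3.141, 0.0, -3.141]
force: [-0.4, 0.4, -0.2]
width: 0.0571
gripper_force: 0.0
```

>>> play_rows --pt "0 0 0" --pt "0 0 0" --pt "0 0 0" --pt "0 0 0" --pt "0 0 0" --twist '[0,0,0,0,0]' --fingers 0

```text
t: 50.9
eef_pos: [0.4236, 0.3346, 0.1367]
ee_rot: [3.141, 0.001, -3.141]
force: [-0.4, 0.5, 3.4]
width: 0.0331
gripper_force: 25.0
```

>>> play_rows --pt "0 0 -0.5" --pt "0 0 -0.9" --pt "0 0 -1.0" --pt "-0.15 -0.4 0" --pt "-0.29 -0.83 0" --pt "-0.31 -0.9 0" --pt "-0.31 -0.9 0" --pt "-0.31 -0.9 0" --twist '[0,0,0,0,0,0,0,0]'

```text
t: 51.9
eef_pos: [0.4574, 0.2334, 0.195]
ee_rot: [-3.14, -0.002, -3.142]
force: [0.1, -0.3, -2.7]
width: 0.0334
gripper_force: 25.0
```

>>> play_rows --pt "-0.31 -0.9 0" --pt "-0.31 -0.9 0" --pt "-0.31 -0.9 0" --pt "-0.31 -0.9 0" --pt "-0.31 -0.9 0" --pt "-0.31 -0.9 0" --pt "-0.31 -0.82 0" --pt "0 0 0" --twist '[0,0,0,0,0,0,0,0]'

```text
t: 52.9
eef_pos: [0.5113, 0.0781, 0.195]
ee_rot: [-3.14, -0.003, 3.14]
force: [-0.2, -0.6, -2.8]
width: 0.033
gripper_force: 25.0
```

>>> play_rows --pt "0 0 0" --pt "0 0 0" --twist '[0,0]'

```text
t: 53.15
eef_pos: [0.5117, 0.0807, 0.196]
ee_rot: [-3.141, -0.001, -3.141]
force: [0.1, 1.1, -3.1]
width: 0.0336
gripper_force: 25.0
```

>>> play_rows --pt "0 0 0.8" --pt "0 0 0.9" --pt "0 0 0.5" --pt "0 0 0.12" --pt "0 0 0.05" --pt "0 0 0.03" --pt "0 0 0" --twist '[0,0,0,0,0,0,0]'

```text
t: 54.02
eef_pos: [0.5124, 0.0807, 0.1368]
ee_rot: [3.141, 0.001, -3.141]
force: [-0.9, -0.0, -2.7]
width: 0.0337
gripper_force: 25.0
```

>>> play_rows --pt "0 0 0.04" --pt "0 0 0" --twist '[0,0]'

```text
t: 54.28
eef_pos: [0.513, 0.0808, 0.1367]
ee_rot: [3.141, 0.002, -3.14]
force: [-2.4, -0.6, 5.9]
width: 0.0334
gripper_force: 25.0
```

>>> play_rows --pt "0 0 0" --pt "0 0 0" --pt "0 0 0" --pt "0 0 -0.8" --pt "0 0 -1" --pt "0 0 -1" --pt "0 0 -1" --pt "0 0.9 -0.5" --twist '[0,0,0,0,0,0,0,0]' --fingers 0.65

```text
t: 55.28
eef_pos: [0.5125, 0.1028, 0.2443]
ee_rot: [3.141, 0.002, 3.141]
force: [1.0, -0.3, 0.3]
width: 0.0572
gripper_force: 0.0
```

>>> play_rows --pt "0 1 0" --pt "0 1 0" --pt "0 1 0" --pt "0 1 0" --pt "0 1 0" --pt "0 1 0" --pt "0 1 0" --pt "0 1 0" --twist '[0,0,0,0,0,0,0,0]'

```text
t: 56.28
eef_pos: [0.5119, 0.3048, 0.2427]
ee_rot: [-3.142, -0.0, -3.141]
force: [0.0, -0.2, 0.3]
width: 0.057
gripper_force: 0.0
```

```bash
python3 - <<'E'
from h import *
f=imaging.grab_frame('top');o=f['pixels'][:,:,::-1]; t0=cv2.imread('pics/top0.png')
b=cv2.resize(o[180:310,235:415],None,fx=3,fy=3,interpolation=cv2.INTER_CUBIC)
g=imaging.grab_frame('scene');w=g['pixels'][:,:,::-1]
a=cv2.resize(w[160:380,90:400],None,fx=.8,fy=.8) ; a=cv2.resize(w[160:390,90:400],(260,193))
b=cv2.copyMakeBorder(b,0,0,0,0,0)
d=cv2.resize(t0[180:310,235:355],None,fx=2,fy=2); e=cv2.resize(o[180:310,235:355],None,fx=2,fy=2)
top=cv2.hconcat([cv2.resize(t0[190:310,240:360],(390,390)),cv2.resize(o[190:310,240:360],(390,390))])
bot=cv2.resize(w[200:390,90:400],(343,210)); bot=cv2.copyMakeBorder(bot,0,0,0,780-343,cv2.BORDER_CONSTANT)
cv2.imwrite('pics/fin.png',cv2.vconcat([top,bot]))
# shift of each cap top between first and last picture
G0=cv2.cvtColor(t0,cv2.COLOR_BGR2GRAY).astype(np.float32);G1=cv2.cvtColor(o,cv2.COLOR_BGR2GRAY).astype(np.float32)
for n,(u,v),h in[('square',(265,217),14),('round',(279,260),14),('jar',(327,250),20)]:
    T=G0[v-h:v+h,u-h:u+h]; S=cv2.matchTemplate(G1[v-h-8:v+h+8,u-h-8:u+h+8],T,cv2.TM_CCOEFF_NORMED); print(n,cv2.minMaxLoc(S)[1],np.array(cv2.minMaxLoc(S)[3])-8)
E
```

```text
square 0.7466096878051758 [-1  0]
round 0.9012691378593445 [0 0]
jar 0.7548820376396179 [0 0]
```

View pics/fin.png

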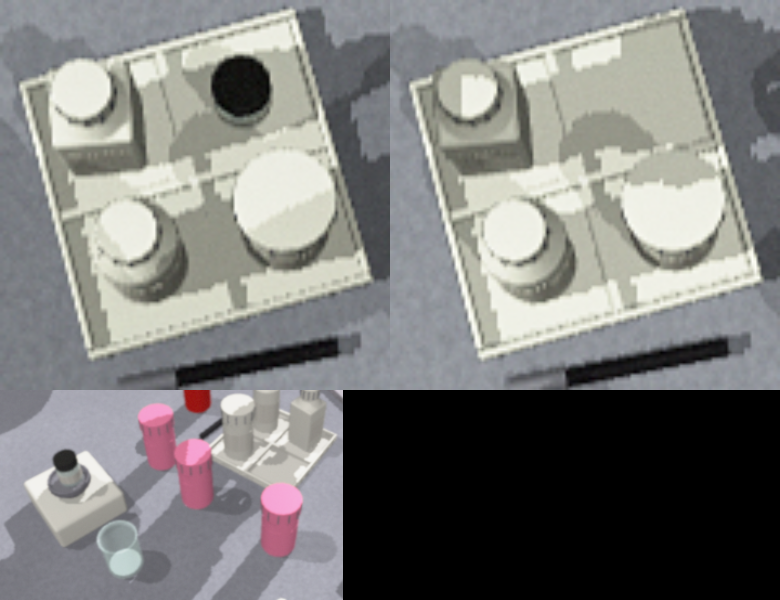

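Before (left) and after (right), the bottles and jar stand on the same spots within about 1 px (2 mm). The vial is upright in the mixer, and the beaker and pink jars haven't moved. I'm handing in the job.

```bash
python3 -c "
from station import arm
print(arm.job_done())"
```

```text
the job is handed in; nothing more can be done
None
```

The job is done and handed in at about 56 s of the 144 s allowed: the vial stands upright in the mixer's holder, the two bottles and the jar are back on their starting spots to within about 2 mm, and the beaker and look-alikes were left untouched.

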